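# Dispense one spacer and nudge it onto the pickup spot

## Robot

A 7-joint arm with a two-finger parallel gripper is mounted at the origin on the work surface. World frame = base frame: x ahead of the robot, y to its left, z up, the work surface at z = 0. Lengths are in m, angles in rad, forces in N, time in s.
With the tool pointing down it reaches from about 0.35 to 0.9 m from the base axis. Payload 8.1 kg.
Tool frame: the origin (TCP) lies on the centre line of the jaws, within the pads' length; the fingertips stand 19 mm ahead of it and the grasp point (between the pads) is the TCP (robot.tips_ahead is the distance from the TCP to the fingertips, in m); x points along the fingers, z is the direction in which the jaws open and shut, and the axes are right-handed (so a half turn about x gives the same grasp; the last joint's range is limited). The gripper opens to 92 mm and grips with 3 to 60 N. Pads are 19 mm wide; open, the fingers measure 130 mm over their backs; the gripper's body (75 mm by 190 mm) begins 47 mm behind the grasp point.
Start: joints at [1.025, 0.434, 0.025, 1.573, -0.012, 1.134, -0.075], TCP at [0.268, -0.565, 0.246] pointing down, gripper open.
Joint ranges: [-2.62, 2.62], [-0.44, 2.09], [-1.27, 1.32], [0.08, 2.57], [-1.32, 4.46], [0.12, 2], [-2.74, 2.74]. Speed limits (rad/s): [2.22, 2.22, 3.01, 3.01, 3.14, 3.14, 3.14].

## Interface

Orientations are given as [roll, pitch, yaw] about the fixed x, y, z axes, in that order (R = Rz(yaw) Ry(pitch) Rx(roll)).
In Python, from station import robot, cams gives the robot as it stands.
- The arm moves only by the shell command python3 -m creep 'ROWS' [FORCE]. ROWS is JSON, a list of rows, each an object of numbers: "grip": the closure, from -1 (fully open) to 1 (shut), so that 0 is half open; "x", "y", "z": the shift along the tool's x, y, z in mm; "twist": the turn about the tool's x in rad. A call has 1 to 12 rows; each row shifts and turns the commanded pose from where the row before left it, along the tool's axes as they then stand; what a row does not reach is not made up. A row lasts 1/8 s, in which the tool goes at most 62.5 mm and 10.7 degrees, less where a joint would pass 70% of its speed; a pose out of reach is approached as far as the arm can. A call is refused whole if a number of a shift passes 62.5 or a number of a turn 0.188, either way. A call with a gripper value outside its range is refused whole. The fingers move at their own pace and stop on an object; FORCE is the grip in N (left out, the last holds). Time passes only in rows, so rows that do not move let the fingers close. It gives the time, the measured TCP pose, the force and the opening at its end, in the units of the state.
- robot.state(): the state, without advancing time (a new reading comes with each control period).
- cams.snapshot(name): name is "scene" or "top" or "wrist"; returns a dict with "frame" (480x640x3 uint8, blue, green, red), "camera_matrix" (3x3 intrinsics, pixels), "pose" (4x4, takes a point from camera to world coordinates); the wrist camera has in their place "mount" (4x4, takes a point from camera to tool coordinates, whose origin is the TCP and whose axes are the tool frame's). Camera axes: x right, y up, looking along -z (the intrinsics and any distortion apply to the point x, -y, -z); pixel columns grow to the right and rows downward; lengths in m; the calibration is good to about 2 mm. A picture is of the moment at which its call begins: read the wrist's pose just before it. There is no depth.
- robot.sign_off(): hands the job in, once; it reports no verdict.
The state is a dict: "t": time; "joints": joint angles; "dq": joint speeds; "joint_efforts": joint torques, N m; "tcp_pos": TCP position; "ee_rot": TCP orientation; "wrist_force": force on the tool from outside, world axes, zero at the start; "ft_torque": the same for the moment, N m; "width": finger opening in m.
Only numpy, scipy, OpenCV 4.12 (cv2) and the standard library are available. Lean on these libraries where they do the work, as an engineer would, in place of code of your own. Each camera call takes 0.05 s, during which the arm holds its last target.

## Task

Press the red plunger of the spacer feeder once, all the way down, and let it come back up, so that a single brass spacer is ejected onto the grey deck. Then push that spacer along the deck with the fingertips until it lies wholly on the teal spot. Do not pick it up, leave the other spacers in the magazine, and leave the things around the feeder where they are.

Things in the scene. Friction and masses are not known exactly. Their poses are not given: they have to be found in the camera images.
- feeder: Spacer feeder, fixed to the table; origin on the table, z up, -x the outlet side, facing roughly the robot. Flat grey metal deck, top 12 mm above the table, x -115 to +125, y -125 to +125 mm. On it the black magazine and, behind, the grey plunger housing (x 62 to 125, y -25 to +25 mm, top 48 mm above the table). The rest of the deck is bare but for two painted spots and one collet.
- plunger (a joint): Travel of the red plunger: 0 up, 0.018 m fully down. Spring return: 4 N to start, 9 N at the bottom. It drives a tongue, 2.45 mm per mm, that pushes the lowest spacer out toward -x. Fully down (past 16.5 mm at least) leaves the spacer clear of the magazine, centre at about x = +2 mm, y = 0 in the feeder's frame. Every full press ejects one more.
- plunger_top (a point): Centre of the flat top of the red plunger head (34 mm across); 74 mm above the table when up, 56 mm when fully down; press straight down. At x = 95 mm, y = 0 in the feeder's frame.
- magazine (a point): On the magazine's vertical axis at deck height (x = 45 mm, y = 0 in the feeder's frame). The black magazine, open on top and with a clear front plate, covers x 25 to 62, y -20 to +20 mm, top 46 mm above the table; the spacers are stacked in it and the lowest leaves under the front plate.
- spacer0_center (a point): Centre of the lowest brass spacer, the one that comes out: a flat disc 30 mm across, 10 mm thick, 45 to 70 g; its centre is 5 mm above the deck (17 mm above the table) when it lies flat.
- spacer1_center (a point): Centre of the second spacer, the same size; drops to the lowest place after a press and must stay in the magazine.
- spacer2_center (a point): Centre of the third (top) spacer, the same; must stay in the magazine.
- spot_teal: Teal round spot painted on the deck, 60 mm across, flush; origin at its centre, on the deck's top. The pickup spot, where the spacer must go: on the left or right of the outlet, 60 to 85 mm to the side and 75 to 120 mm in front of the magazine axis.
- spot_black: Black round spot painted on the deck, 60 mm across, on the other side: the reject spot, not used now.
- pin_case: walnut gauge pin case, 160 x 90 x 30 mm, steel pins on top; bystander
- clamp_handle: teal plastic clamp handle lying flat, about 105 mm long, 32 mm high; bystander
- collet_block: matte black collet block, 110 x 80 x 45 mm, steel collets stick up to 53 mm; bystander
- screwdriver: screwdriver lying on the table, 160 mm long; bystander
- collet: single steel collet standing on the feeder's deck in its far right-hand corner, 27 mm across, 38 mm tall (its top 50 mm above the table); origin at its foot; bystander
- spacer0: The same lowest spacer as a body; origin at the centre of its underside, z its axis.
Not all that is in view belongs to the job. What is shaped like the part that bears spacer2_center but purple is not meant.

How it is judged:
On the way, in this order (a step that is already met when the one before it is completed fails the run):
1. the plunger is pressed down and the lowest spacer is out, clear of the magazine (value of joint plunger above 0.014 m and x of spacer0_center in the frame of feeder below 0.01 m).
2. the plunger has come back up (value of joint plunger below 0.003 m), for 0.1 s.
3. the spacer lies wholly on the teal spot (horizontal distance between spacer0_center and spot_teal below 0.015 m), for 0.2 s.
At the end, for the whole second after the job is handed in: The first spacer lies flat and still on the deck, wholly on the teal spot (centre within 15 mm of the spot's centre); the plunger is up (within 3 mm) and the other two spacers are in the magazine (within 8 mm of its axis) (horizontal distance between spacer0_center and spot_teal below 0.015 m and z of spacer0_center in the frame of feeder between 0.014 and 0.02 m and angle between spacer0's own z axis and vertical below 0.1 rad and linear speed of spacer0 below 0.01 m/s and value of joint plunger below 0.003 m and horizontal distance between each of spacer1_center, spacer2_center and magazine below 0.008 m); the robot touches nothing.
It fails at once if the ejected spacer is lifted more than 6 mm off the deck, tipped over or pushed off the deck (z of spacer0_center in the frame of feeder above 0.023 m or z of spacer0_center in the frame of feeder below 0.011 m or angle between spacer0's own z axis and vertical above 0.6 rad).
It fails at once if another spacer is ejected, or is taken out of the magazine (not (horizontal distance between spacer1_center and magazine below 0.008 m) or not (horizontal distance between spacer2_center and magazine below 0.008 m) or z of spacer1_center in the frame of feeder above 0.04 m or z of spacer2_center in the frame of feeder above 0.05 m).
It fails at once if the plunger is pressed again after the spacer has been pushed aside (value of joint plunger above 0.006 m and (y of spacer0_center in the frame of feeder above 0.04 m or y of spacer0_center in the frame of feeder below -0.04 m)).
It fails at once if a thing around the feeder is moved more than 10 mm (distance of any of pin_case, clamp_handle, collet_block, screwdriver, collet from where it was at the start of the episode above 0.01 m).
It also fails if it takes over 53 s, if anything falls off the work surface, if the arm or the gripper's body presses on something with over 40 N, if the wrist force passes 120 N, or if a joint passes its speed limit or range.

## Working session

There is one attempt and no reset: what is moved stays moved. The work goes in short steps, Python scripts to look and compute and a shell command to move; the robot and the scene stay as the last step left them, time stands still between calls to the robot, and variables do not carry over. Pictures are saved under pics/ and viewed, and the job is handed in when it is done.

```bash
mkdir -p pics; ls; python3 - <<'E'
from station import robot,cams
import cv2
print(robot.state(), robot.tips_ahead)
for n in ("top","scene","wrist"):
    s=cams.snapshot(n); cv2.imwrite(f"pics/{n}0.png",s["frame"]); print(n,s["camera_matrix"],s.get("pose",s.get("mount")), [k for k in s])
E
```

```text
pics
{'t': 0.0, 'joints': array([ 1.02544899,  0.43520398,  0.02498083,  1.57410925, -0.0116161 ,
        1.13397342, -0.0751227 ]), 'dq': array([ 0.0006108 , -0.00093924, -0.00012474, -0.00064923, -0.00166539,
        0.00167621,  0.00046382]), 'joint_efforts': array([-2.07165313e-04, -6.67854810e+01,  9.84900780e-01, -3.14470768e+01,
       -6.06294698e-02,  4.28700924e-02,  1.81501996e-04]), 'tcp_pos': array([ 0.26751004, -0.56432537,  0.24495213]), 'ee_rot': array([-3.05793695,  1.56924756,  2.09709279]), 'wrist_force': array([0.37867451, 0.12155111, 1.09058257]), 'ft_torque': array([-0.05532476,  0.02425542,  0.00695694]), 'width': 0.09175231319545692} 0.019
top [[558.53701694   0.         324.65331129]
 [  0.         558.53701694 231.72190692]
 [  0.           0.           1.        ]] [[ 1.19048632e-03  9.85303452e-01 -1.70808928e-01  3.65292827e-01]
 [-9.99992511e-01  5.43992918e-04 -3.83164575e-03 -2.50979901e-03]
 [-3.68241494e-03  1.70812211e-01  9.85296721e-01  1.10341206e+00]
 [ 0.00000000e+00  0.00000000e+00  0.00000000e+00  1.00000000e+00]] ['frame', 'camera_matrix', 'pose']
scene [[471.71418755   0.         317.70922142]
 [  0.         471.71418755 231.27341162]
 [  0.           0.           1.        ]] [[-0.52497178 -0.51121783  0.68048583  1.16968192]
 [ 0.85111074 -0.318971    0.41697482  0.39064427]
 [ 0.00389028  0.79806881  0.60255376  0.63443938]
 [ 0.          0.          0.          1.        ]] ['frame', 'camera_matrix', 'pose']
wrist [[355.3044053    0.         315.89264206]
 [  0.         355.3044053  229.89155818]
 [  0.           0.           1.        ]] [[-6.56952509e-04  2.72657358e-01 -9.62110978e-01 -1.38182332e-01]
 [ 1.71267811e-04  9.62111202e-01  2.72657305e-01  7.35024202e-02]
 [ 9.99999770e-01  1.43442597e-05 -6.78758797e-04 -2.10731311e-04]
 [ 0.00000000e+00  0.00000000e+00  0.00000000e+00  1.00000000e+00]] ['frame', 'camera_matrix', 'mount']
```

View pics/top0.png

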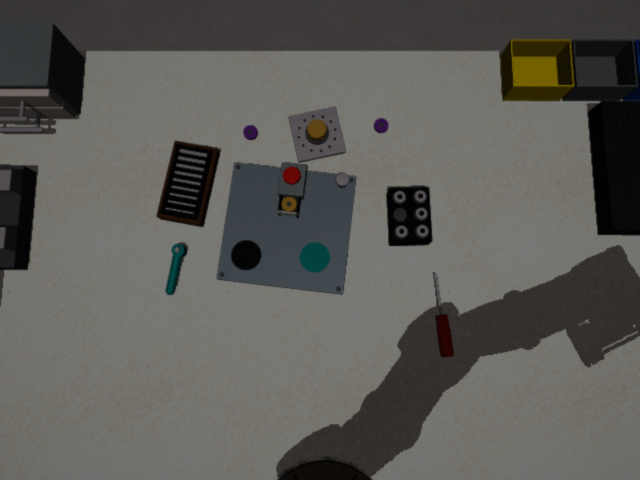

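View pics/scene0.png

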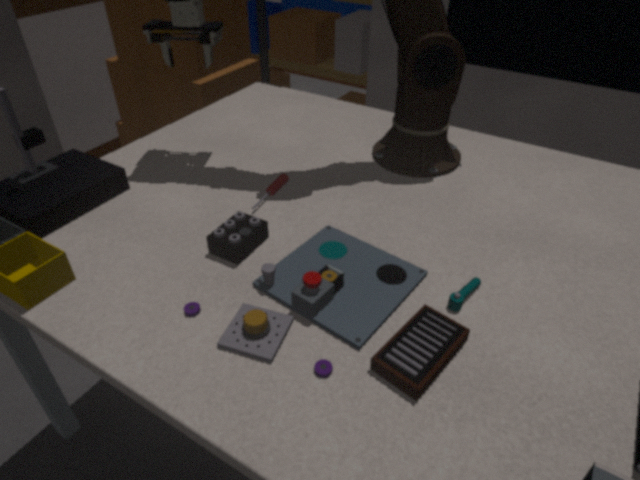

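The top view shows the feeder: red plunger at about (291,175), teal spot (315,257), black spot (246,255), collet (342,180), and magazine (290,205). Next I'll localise them.

```bash
cat > h.py <<'E'
import numpy as np,cv2
from station import robot,cams
from scipy.spatial.transform import Rotation as Ro
def ray(s,uv,z,T=None):
    T=s["pose"] if T is None else T
    K=s["camera_matrix"]; d=np.linalg.inv(K)@[uv[0],uv[1],1]; d=T[:3,:3]@[d[0],-d[1],-d[2]]
    return T[:3,3]+d*(z-T[2,3])/d[2]
def proj(s,p,T=None):
    T=s["pose"] if T is None else T
    q=T[:3,:3].T@(np.asarray(p)-T[:3,3]); q=s["camera_matrix"]@[q[0],-q[1],-q[2]]; return q[:2]/q[2]
def wristT(s,st):
    M=np.eye(4); M[:3,:3]=Ro.from_euler('xyz',st["ee_rot"]).as_matrix(); M[:3,3]=st["tcp_pos"]; return M@s["mount"]
def blobs(m,amin=60):
    n,l,st,c=cv2.connectedComponentsWithStats(m.astype(np.uint8)); return [(c[i].round(1).tolist(),int(st[i,4]),st[i,:4].tolist()) for i in range(1,n) if st[i,4]>=amin]
E
python3 - <<'E'
from h import *
for n in("top","scene"):
    s=cams.snapshot(n); f=s["frame"]; hsv=cv2.cvtColor(f,cv2.COLOR_BGR2HSV); H,S,V=cv2.split(hsv)
    for nm,m,z in(("teal",(H>80)&(H<98)&(S>150)&(V>60),.012),("red",((H<6)|(H>174))&(S>180)&(V>120),.074),("brass",(H>12)&(H<28)&(S>120)&(V>90),.042)):
        for b in blobs(m,25): print(n,nm,b,ray(s,b[0],z).round(4))
    cv2.imwrite(f"pics/{n}_c.png",cv2.resize(f[140:310,200:370] if n=="top" else f[210:380,180:440],None,fx=3 if n!="top" else 3.5,fy=3 if n!="top" else 3.5,interpolation=cv2.INTER_CUBIC))
s=cams.snapshot("top")
for uv in((235,163),(357,177),(343,293),(218,279)): print(ray(s,uv,.012).round(4))
print("black",ray(s,(246,255),.012))
E
```

```text
top teal ([314.3, 256.9], 690, [300, 243, 30, 29]) [0.5042 0.022  0.012 ]
top teal ([174.2, 265.8], 159, [168, 244, 16, 49]) [0.4864 0.2972 0.012 ]
top brass ([534.6, 71.2], 1302, [512, 56, 62, 30]) [ 0.8797 -0.4235  0.042 ]
top brass ([316.5, 128.1], 216, [309, 120, 16, 17]) [0.7589 0.0181 0.042 ]
top brass ([288.9, 203.9], 94, [283, 198, 13, 13]) [0.6042 0.0713 0.042 ]
scene teal ([332.6, 249.6], 341, [320, 242, 27, 16]) [0.5042 0.0195 0.012 ]
scene teal ([465.7, 289.9], 145, [451, 279, 28, 23]) [0.4752 0.2926 0.012 ]
scene brass ([225.1, 70.5], 209, [197, 59, 57, 24]) [-0.1744 -0.8482  0.042 ]
scene brass ([21.0, 272.6], 240, [5, 264, 32, 18]) [ 0.9015 -0.4208  0.042 ]
scene brass ([328.9, 275.5], 56, [322, 272, 14, 8]) [0.6055 0.0697 0.042 ]
scene brass ([254.8, 316.9], 245, [245, 310, 21, 15]) [0.7596 0.0163 0.042 ]
[0.6958 0.1837 0.012 ]
[ 0.6666 -0.0634  0.012 ]
[ 0.4335 -0.0341  0.012 ]
[0.4605 0.2102 0.012 ]
black [0.50786989 0.15662859 0.012     ]
```

View pics/top_c.png

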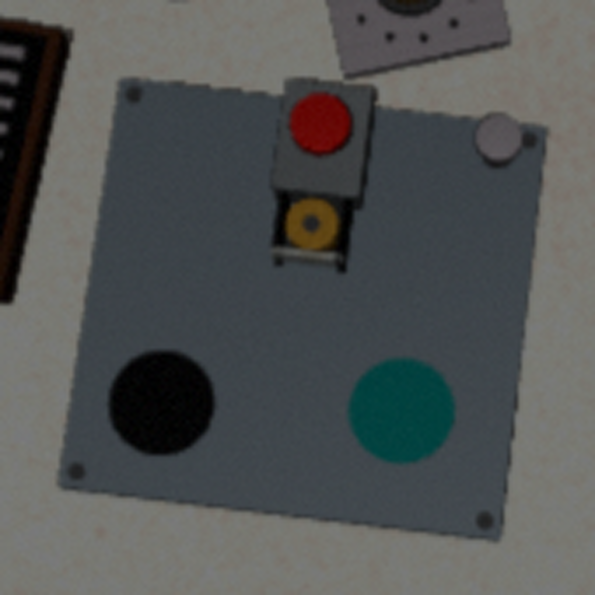

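```bash
cat >> h.py <<'E'
YAW=-0.116; O=np.array([0.5591,0.0747])
C,S_=np.cos(YAW),np.sin(YAW); RF=np.array([[C,-S_],[S_,C]])
def fw(x,y): return O+RF@[x,y]
def wf(p): return RF.T@(np.asarray(p)[:2]-O)
def delta(tx,ty,tipz,st=None):
    """shift in tool axes mm to have tip at feeder (tx,ty) mm, tip height tipz m; and yaw err"""
    st=st or robot.state(); R=Ro.from_euler('xyz',st["ee_rot"]).as_matrix()
    w=np.append(fw(tx/1e3,ty/1e3),tipz+0.019)
    d=(R.T@(w-st["tcp_pos"]))*1000
    yf=np.append(RF[:,1],0); 
    a=R.T@yf; ang=np.arctan2(-a[1],a[2])
    ang=(ang+np.pi/2)%np.pi-np.pi/2
    print("t",round(st["t"],2),"tip feeder",(wf(st["tcp_pos"])*1000).round(1),"tipz",round(st["tcp_pos"][2]-.019,4),"shift tool",d.round(1),"twist",round(ang,3),"tilt",np.degrees(np.arccos(-R[2,0])).round(2),"F",np.round(st["wrist_force"],1),"w",round(st["width"],4))
    return d
E
python3 - <<'E'
from h import *
s=cams.snapshot("top")
print("plunger",wf(ray(s,(291.4,175.1),.074)),"teal",wf(ray(s,(314.3,256.9),.012)),"collet",wf(ray(s,(342,179.5),.05)),proj(s,np.append(fw(.095,0),.074)))
print(Ro.from_euler('xyz',robot.state()["ee_rot"]).as_matrix().round(3))
delta(95,0,.11)
E
```

```text
plunger [0.09455231 0.0012049 ] teal [-0.04843967 -0.05865076] collet [ 0.10367634 -0.09537974] [292.05726927 174.9449706 ]
[[-0.     0.904  0.428]
 [ 0.     0.428 -0.904]
 [-1.    -0.    -0.   ]]
t 0.35 tip feeder [-215.4 -668.8] tipz 0.2266 shift tool [ 116.7  617.8 -402.5] twist 0.559 tilt 0.02 F [ 1.  -0.2 -0.6] w 0.0917
```

```bash
python3 -m creep '[{"grip":1,"y":40,"z":-26},{"y":40,"z":-26},{"y":40,"z":-26},{"y":40,"z":-26},{"y":40,"z":-26},{"y":40,"z":-26},{"y":40,"z":-26},{"y":40,"z":-26},{"y":40,"z":-26},{"y":40,"z":-26},{"y":40,"z":-26},{"y":40,"z":-26}]' 20; python3 -c "
from h import *
delta(95,0,.11)"
```

```text
t 0.35 tip feeder [-215.4 -668.8] tipz 0.2266 shift tool [ 116.7  617.8 -402.5] twist 0.559 tilt 0.02 F [ 1.  -0.2 -0.6] w 0.0917schema error: expected keys grip, x, y, z, twist
```

```bash
python3 -m creep '[{"grip":1,"x":0,"y":40,"z":-26,"twist":0},{"grip":1,"x":0,"y":40,"z":-26,"twist":0},{"grip":1,"x":0,"y":40,"z":-26,"twist":0},{"grip":1,"x":0,"y":40,"z":-26,"twist":0},{"grip":1,"x":0,"y":40,"z":-26,"twist":0},{"grip":1,"x":0,"y":40,"z":-26,"twist":0},{"grip":1,"x":0,"y":40,"z":-26,"twist":0},{"grip":1,"x":0,"y":40,"z":-26,"twist":0},{"grip":1,"x":0,"y":40,"z":-26,"twist":0},{"grip":1,"x":0,"y":40,"z":-26,"twist":0},{"grip":1,"x":0,"y":40,"z":-26,"twist":0},{"grip":1,"x":0,"y":40,"z":-26,"twist":0}]' 20; python3 -c "
from h import *
delta(95,0,.11)"
```

```text
t: 1.85
tcp_pos: [0.5686, -0.0759, 0.2459]
ee_rot: [0.604, 1.57, -0.524]
wrist_force: [-0.3, -0.9, -0.4]
width: 0.0006
t 1.85 tip feeder [  26.8 -148.5] tipz 0.2269 shift tool [116.9 136.5 -89.9] twist 0.558 tilt 0.02 F [-0.3 -0.9 -0.4] w 0.0006
```

```bash
python3 -m creep '[{"grip":1,"x":0,"y":34,"z":-22.5,"twist":0},{"grip":1,"x":0,"y":34,"z":-22.5,"twist":0},{"grip":1,"x":0,"y":34,"z":-22.5,"twist":0},{"grip":1,"x":0,"y":34.5,"z":-22.5,"twist":0},{"grip":1,"x":0,"y":0,"z":0,"twist":0.186},{"grip":1,"x":0,"y":0,"z":0,"twist":0.186},{"grip":1,"x":0,"y":0,"z":0,"twist":0.186},{"grip":1,"x":40,"y":0,"z":0,"twist":0},{"grip":1,"x":40,"y":0,"z":0,"twist":0},{"grip":1,"x":37,"y":0,"z":0,"twist":0},{"grip":1,"x":0,"y":0,"z":0,"twist":0}]' ; python3 - <<'E'
from h import *
delta(95,0,.056)
st=robot.state(); s=cams.snapshot("wrist"); T=wristT(s,st)
for p in ((.095,0,.074),(.095,.017,.074),(.095,-.017,.074),(.045,0,.042),(.002,0,.022)): print(p,proj(s,np.append(fw(*p[:2]),p[2]),T).round(1))
f=s["frame"];cv2.imwrite("pics/w1.png",f)
cv2.imwrite("pics/s1.png",cams.snapshot("scene")["frame"])
E
```

```text
t: 3.22
tcp_pos: [0.6505, 0.0622, 0.1259]
ee_rot: [-1.276, 1.565, -2.961]
wrist_force: [-0.6, -0.4, -0.0]
width: 0.0006
t 3.23 tip feeder [92.3 -1.8] tipz 0.1069 shift tool [50.9  3.  -1.9] twist 0.001 tilt 0.34 F [-0.6 -0.4 -0. ] w 0.0006
(0.095, 0, 0.074) [312.7 257.9]
(0.095, 0.017, 0.074) [282.8 257.9]
(0.095, -0.017, 0.074) [342.6 257.9]
(0.045, 0, 0.042) [313.1 309.2]
(0.002, 0, 0.022) [313.3 346. ]
```

View pics/w1.png

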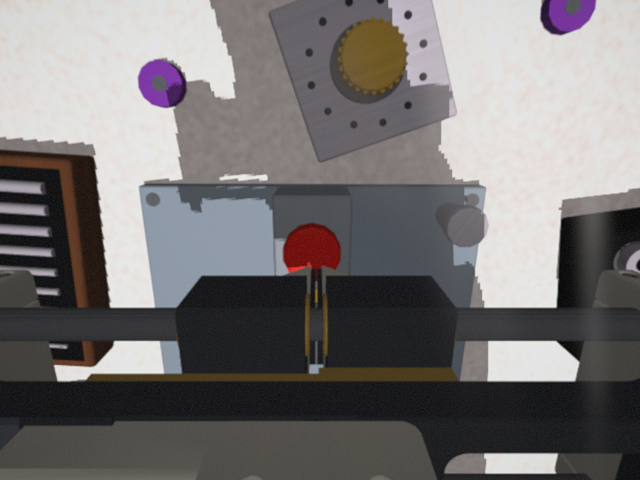

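View pics/s1.png

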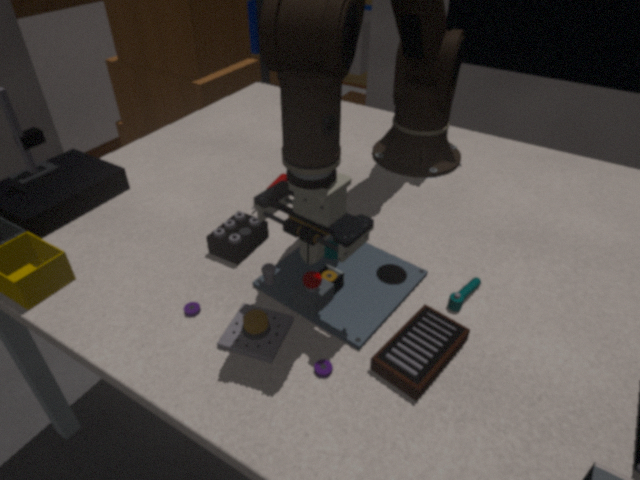

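The wrist view puts the plunger head at about (312,252), within a few mm of my estimate. I'll centre the tool, then press.

```bash
python3 -m creep '[{"grip":1,"x":14,"y":3,"z":-1,"twist":0},{"grip":1,"x":12,"y":0,"z":0,"twist":0},{"grip":1,"x":0,"y":0,"z":0,"twist":0}]' ; python3 -c "
from h import *
delta(96,0,.056)"
```

```text
t: 3.7
tcp_pos: [0.655, 0.0631, 0.1016]
ee_rot: [-1.274, 1.569, -2.96]
wrist_force: [0.2, -0.6, 0.2]
width: 0.0007
t 3.7 tip feeder [96.6 -0.4] tipz 0.0826 shift tool [26.6 -0.5 -0.4] twist 0.001 tilt 0.11 F [ 0.2 -0.6  0.2] w 0.0007
```

```bash
python3 -m creep '[{"grip":1,"x":8,"y":0,"z":0,"twist":0},{"grip":1,"x":6,"y":0,"z":0,"twist":0},{"grip":1,"x":5,"y":0,"z":0,"twist":0},{"grip":1,"x":4,"y":0,"z":0,"twist":0},{"grip":1,"x":2.5,"y":0,"z":0,"twist":0},{"grip":1,"x":0,"y":0,"z":0,"twist":0},{"grip":1,"x":0,"y":0,"z":0,"twist":0}]' ; python3 -c "
from h import *
delta(96,0,.056)"
```

```text
t: 4.58
tcp_pos: [0.6562, 0.0633, 0.078]
ee_rot: [1.796, 1.57, 0.11]
wrist_force: [-1.9, -1.1, 7.6]
width: 0.0003
t 4.58 tip feeder [97.8 -0.1] tipz 0.059 shift tool [ 3.  -1.8 -0.1] twist 0.001 tilt 0.07 F [-1.9 -1.1  7.6] w 0.0003
```

```bash
python3 -m creep '[{"grip":1,"x":2,"y":-1,"z":0,"twist":0},{"grip":1,"x":1.5,"y":0,"z":0,"twist":0},{"grip":1,"x":0,"y":0,"z":0,"twist":0},{"grip":1,"x":0,"y":0,"z":0,"twist":0}]' ; python3 -c "
from h import *
delta(96,0,.056)"
```

```text
t: 5.08
tcp_pos: [0.6561, 0.0633, 0.0753]
ee_rot: [1.754, 1.568, 0.068]
wrist_force: [-1.6, -0.4, 11.5]
width: 0.0005
t 5.08 tip feeder [97.7 -0.1] tipz 0.0563 shift tool [ 0.3 -1.7 -0.1] twist 0.0 tilt 0.18 F [-1.6 -0.4 11.5] w 0.0005
```

```bash
python3 -m creep '[{"grip":1,"x":1.5,"y":0,"z":0,"twist":0},{"grip":1,"x":0,"y":0,"z":0,"twist":0},{"grip":1,"x":0,"y":0,"z":0,"twist":0}]' ; python3 -c "
from h import *
delta(96,0,.056)
cv2.imwrite('pics/s2.png',cv2.resize(cams.snapshot('scene')['frame'][200:360,220:420],None,fx=4,fy=3.7))"
```

```text
t: 5.45
tcp_pos: [0.6562, 0.0633, 0.0752]
ee_rot: [1.745, 1.567, 0.059]
wrist_force: [-5.3, -1.2, 23.2]
width: 0.0001
t 5.45 tip feeder [97.8 -0.1] tipz 0.0562 shift tool [ 0.2 -1.8 -0.1] twist 0.0 tilt 0.22 F [-5.3 -1.2 23.2] w 0.0001
```

View pics/s2.png

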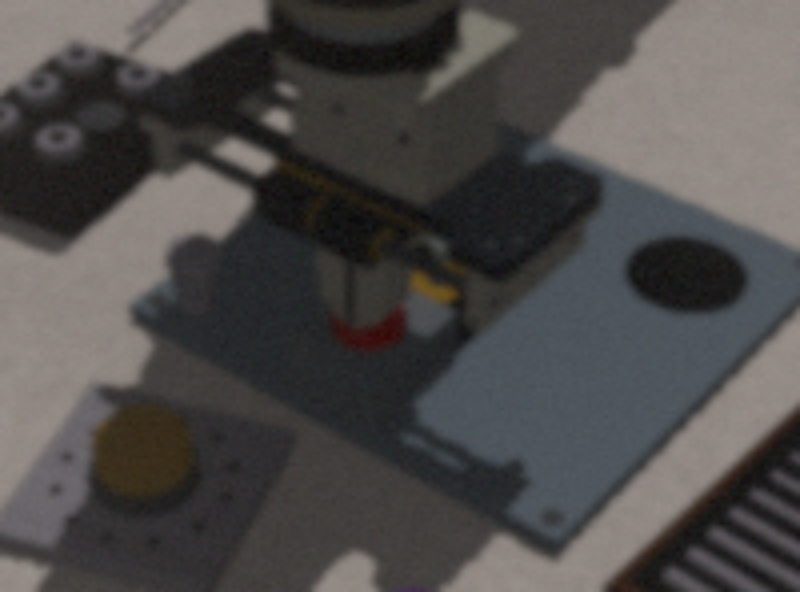

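Bottomed: z has stopped at 56 mm and force is 23 N. Now I'll release and back off so I can see the outlet.

```bash
python3 -m creep '[{"grip":1,"x":-8,"y":0,"z":0,"twist":0},{"grip":1,"x":-10,"y":0,"z":0,"twist":0},{"grip":1,"x":-20,"y":0,"z":0,"twist":0},{"grip":1,"x":-25,"y":0,"z":0,"twist":0},{"grip":0.5,"x":0,"y":-40,"z":0,"twist":0},{"grip":0.5,"x":0,"y":-45,"z":0,"twist":0},{"grip":0.5,"x":0,"y":-45,"z":0,"twist":0},{"grip":0.5,"x":0,"y":-45,"z":0,"twist":0},{"grip":0.5,"x":0,"y":0,"z":0,"twist":0},{"grip":0.5,"x":0,"y":0,"z":0,"twist":0}]' ; python3 - <<'E'
from h import *
delta(2,0,.07)
st=robot.state(); s=cams.snapshot("wrist"); T=wristT(s,st)
for p in ((.095,0,.074),(.002,0,.022),(-.0484,-.0587,.012)): print(p,proj(s,np.append(fw(*p[:2]),p[2]),T).round(1))
cv2.imwrite("pics/w3.png",s["frame"])
cv2.imwrite("pics/t3.png",cams.snapshot("top")["frame"])
E
```

```text
t: 6.75
tcp_pos: [0.4814, 0.0835, 0.1355]
ee_rot: [1.752, 1.57, 0.066]
wrist_force: [-0.2, -0.8, 0.0]
width: 0.0227
t 6.75 tip feeder [-78.2  -0.2] tipz 0.1165 shift tool [46.6 80.1 -0.1] twist 0.001 tilt 0.04 F [-0.2 -0.8  0. ] w 0.0227
(0.095, 0, 0.074) [316.  -93.7]
(0.002, 0, 0.022) [315.8 119. ]
(-0.0484, -0.0587, 0.012) [394.8 190.6]
```

View pics/w3.png

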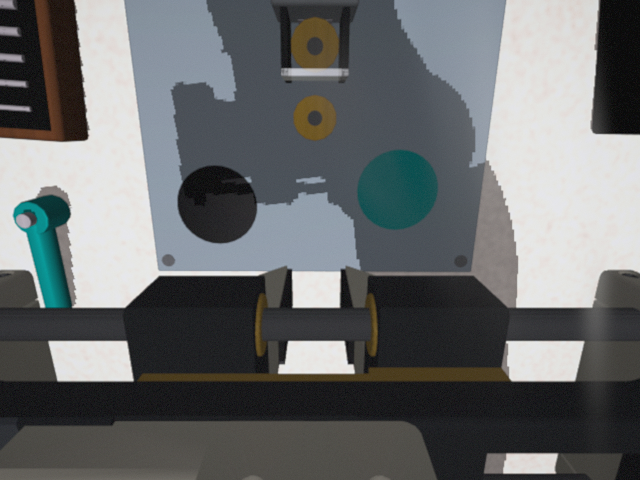

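View pics/t3.png

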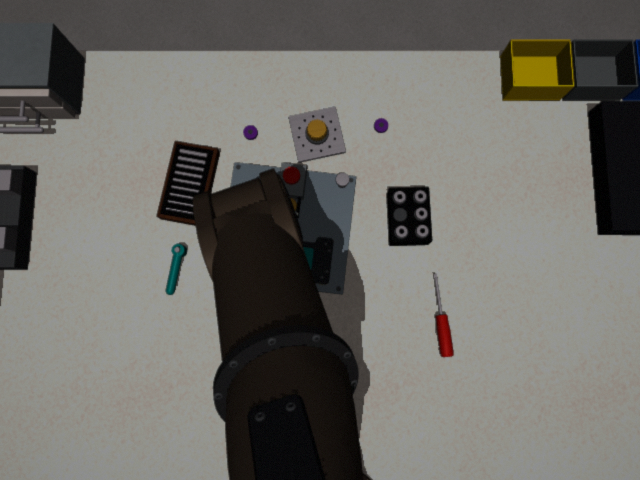

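The spacer is out at (315,118), as predicted, the next one is in the magazine, and the teal spot at (397,189) is about 2 mm further right than I estimated. I'll straddle the spacer with open jaws and shift it sideways.

```bash
python3 -m creep '[{"grip":-0.35,"x":0,"y":26,"z":0,"twist":0},{"grip":-0.35,"x":0,"y":27,"z":0,"twist":0},{"grip":-0.35,"x":0,"y":26,"z":0,"twist":0},{"grip":-0.35,"x":20,"y":0,"z":0,"twist":0},{"grip":-0.35,"x":20,"y":0,"z":0,"twist":0},{"grip":-0.35,"x":20,"y":0,"z":0,"twist":0},{"grip":-0.35,"x":15,"y":0,"z":0,"twist":0},{"grip":-0.35,"x":0,"y":0,"z":0,"twist":0},{"grip":-0.35,"x":0,"y":0,"z":0,"twist":0}]' ; python3 - <<'E'
from h import *
delta(2,0,.0155)
s=cams.snapshot("wrist"); 
cv2.imwrite("pics/w4.png",s["frame"])
E
```

```text
t: 7.98
tcp_pos: [0.5599, 0.0745, 0.0607]
ee_rot: [1.817, 1.57, 0.13]
wrist_force: [-0.3, -0.1, 0.6]
width: 0.0624
t 7.97 tip feeder [ 0.9 -0.1] tipz 0.0417 shift tool [26.2  1.1 -0.1] twist 0.001 tilt 0.04 F [-0.3 -0.1  0.6] w 0.0624
```

View pics/w4.png

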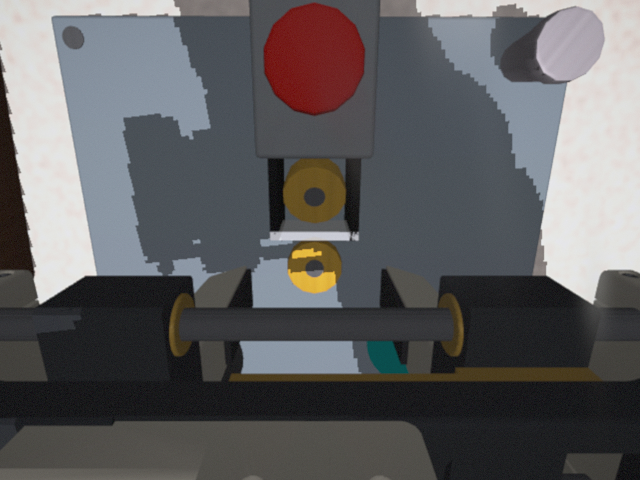

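The spacer, at (315,268), is centred between the open fingers. I'll lower and narrow the jaws.

```bash
python3 -m creep '[{"grip":-0.35,"x":10,"y":1,"z":0,"twist":0},{"grip":-0.35,"x":10,"y":0,"z":0,"twist":0},{"grip":-0.35,"x":6,"y":0,"z":0,"twist":0},{"grip":0.22,"x":0,"y":0,"z":0,"twist":0},{"grip":0.22,"x":0,"y":0,"z":0,"twist":0},{"grip":0.22,"x":0,"y":0,"z":0,"twist":0},{"grip":0.22,"x":0,"y":0,"z":0,"twist":0}]' ; python3 - <<'E'
from h import *
delta(2,-60,.0155)
E
```

```text
t: 8.9
tcp_pos: [0.5605, 0.0743, 0.0345]
ee_rot: [1.845, 1.57, 0.159]
wrist_force: [0.4, 0.5, 0.2]
width: 0.0362
t 8.9 tip feeder [ 1.5 -0.2] tipz 0.0155 shift tool [-0.1  0.5 59.8] twist 0.001 tilt 0.03 F [0.4 0.5 0.2] w 0.0362
```

```bash
python3 -m creep '[{"grip":0.22,"x":0,"y":0,"z":3,"twist":0},{"grip":0.22,"x":0,"y":0,"z":5,"twist":0},{"grip":0.22,"x":0,"y":0,"z":6,"twist":0},{"grip":0.22,"x":0,"y":0,"z":6,"twist":0},{"grip":0.22,"x":0,"y":0,"z":6,"twist":0},{"grip":0.22,"x":0,"y":0,"z":6,"twist":0},{"grip":0.22,"x":0,"y":0,"z":6,"twist":0},{"grip":0.22,"x":0,"y":0,"z":6,"twist":0},{"grip":0.22,"x":0,"y":0,"z":6,"twist":0},{"grip":0.22,"x":0,"y":0,"z":5,"twist":0},{"grip":0.22,"x":0,"y":0,"z":3,"twist":0},{"grip":0.22,"x":0,"y":0,"z":2,"twist":0}]' ; python3 - <<'E'
from h import *
delta(2,-60,.0155)
cv2.imwrite("pics/w5.png",cams.snapshot("wrist")["frame"])
E
```

```text
t: 10.4
tcp_pos: [0.5534, 0.0145, 0.0342]
ee_rot: [-0.912, 1.571, -2.599]
wrist_force: [0.3, 0.7, -0.3]
width: 0.0355
t 10.4 tip feeder [  1.3 -60.4] tipz 0.0152 shift tool [-0.3  0.7 -0.4] twist 0.001 tilt 0.0 F [ 0.3  0.7 -0.3] w 0.0355
```

View pics/w5.png

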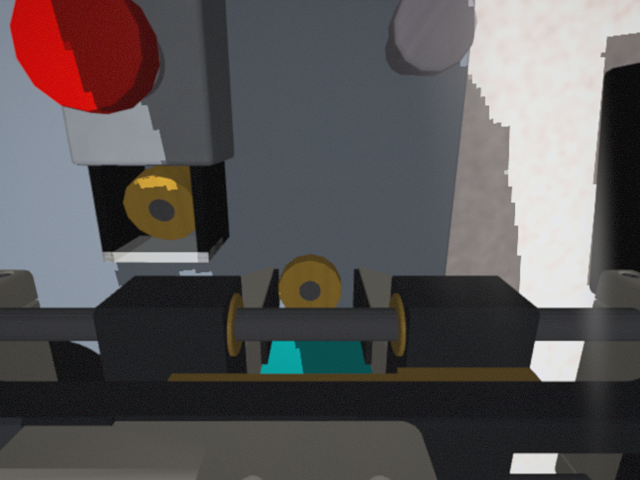

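The spacer followed, and now sits at (310,288) between the fingers. Next I'll lift, go behind it on the +x side, narrow the jaws to 20 mm, and V-push toward -x.

```bash
python3 -m creep '[{"grip":-0.1,"x":0,"y":0,"z":0,"twist":0},{"grip":-0.1,"x":0,"y":0,"z":0,"twist":0},{"grip":-0.1,"x":-15,"y":0,"z":0,"twist":0},{"grip":-0.1,"x":-20,"y":0,"z":0,"twist":0},{"grip":-0.1,"x":-25,"y":0,"z":0,"twist":0},{"grip":0.57,"x":0,"y":19,"z":0,"twist":0},{"grip":0.57,"x":0,"y":19,"z":0,"twist":0},{"grip":0.57,"x":0,"y":0,"z":0,"twist":0},{"grip":0.57,"x":0,"y":0,"z":0,"twist":0},{"grip":0.57,"x":0,"y":0,"z":0,"twist":0}]' ; python3 - <<'E'
from h import *
delta(40,-60,.0155)
cv2.imwrite("pics/s6.png",cv2.resize(cams.snapshot('scene')['frame'][200:360,220:420],None,fx=4,fy=3.7))
E
```

```text
t: 11.7
tcp_pos: [0.5904, 0.0104, 0.0943]
ee_rot: [-1.411, 1.57, -3.097]
wrist_force: [0.3, 0.2, 0.1]
width: 0.0199
t 11.7 tip feeder [ 38.5 -60.2] tipz 0.0753 shift tool [59.8  1.5 -0.2] twist 0.001 tilt 0.04 F [0.3 0.2 0.1] w 0.0199
```

View pics/s6.png

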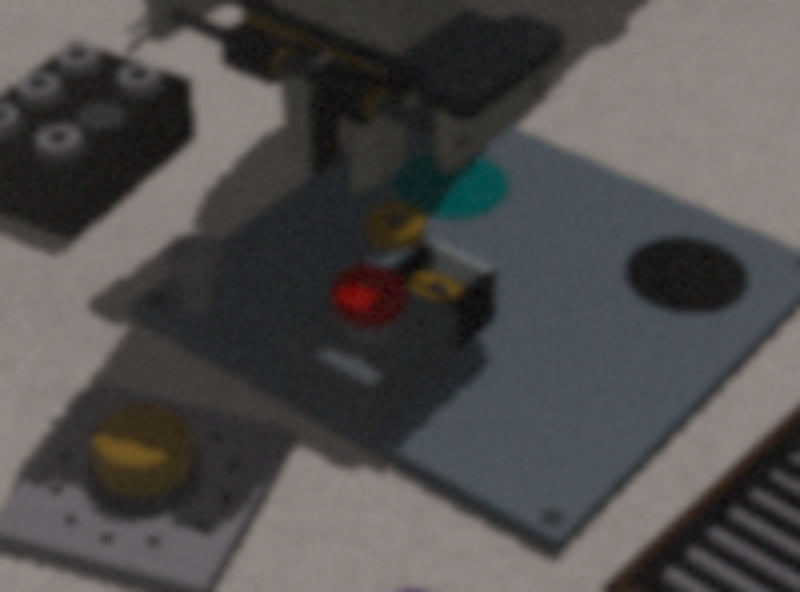

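```bash
python3 - <<'E'
from h import *
s=cams.snapshot("scene")
hsv=cv2.cvtColor(s["frame"],cv2.COLOR_BGR2HSV);H,S,V=cv2.split(hsv)
for b in blobs((H>12)&(H<28)&(S>110)&(V>50),20):
    if 200<b[0][0]<400 and b[0][1]>230: print(b,(wf(ray(s,b[0],.02))*1000).round(1))
print(proj(s,np.append(fw(.002,-.06),.022)))
E
```

```text
([320.5, 262.5], 61, [314, 258, 12, 9]) [  7.2 -50. ]
([328.2, 276.6], 68, [322, 273, 14, 8]) [ 30.5 -13. ]
([254.6, 321.5], 389, [243, 310, 24, 24]) [200.3 -43.2]
[318.17585563 258.35697798]
```

```bash
python3 -m creep '[{"grip":0.57,"x":15,"y":4,"z":-3,"twist":0},{"grip":0.57,"x":20,"y":0,"z":0,"twist":0},{"grip":0.57,"x":15,"y":0,"z":0,"twist":0},{"grip":0.57,"x":9,"y":0,"z":0,"twist":0},{"grip":0.57,"x":0,"y":0,"z":0,"twist":0},{"grip":0.57,"x":0,"y":-5,"z":0,"twist":0},{"grip":0.57,"x":0,"y":-5,"z":0,"twist":0},{"grip":0.57,"x":0,"y":0,"z":0,"twist":0}]' ; python3 - <<'E'
from h import *
delta(-34,-60,.0155)
s=cams.snapshot("wrist"); 
cv2.imwrite("pics/w7.png",s["frame"])
E
```

```text
t: 12.8
tcp_pos: [0.5852, 0.0141, 0.0357]
ee_rot: [1.752, 1.571, 0.066]
wrist_force: [-0.1, 0.6, -0.1]
width: 0.02
t 12.8 tip feeder [ 33.  -57.2] tipz 0.0167 shift tool [  1.2 -67.    2.8] twist 0.001 tilt 0.01 F [-0.1  0.6 -0.1] w 0.02
```

View pics/w7.png

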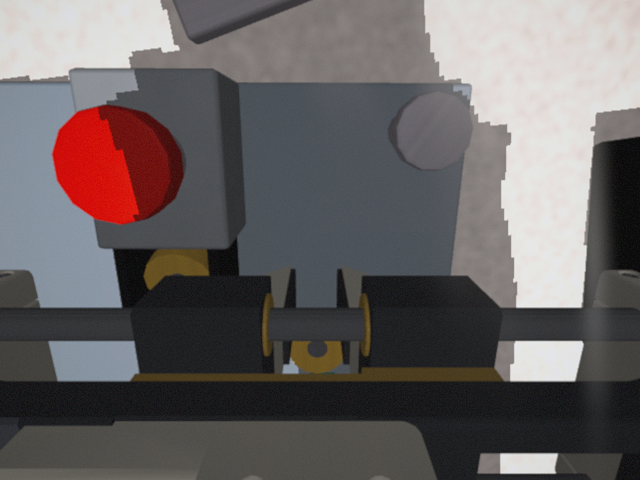

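The spacer is at (317,350), centred ahead of the two fingertips. Pushing slowly.

```bash
python3 -m creep '[{"grip":0.57,"x":0,"y":-3,"z":0,"twist":0},{"grip":0.57,"x":0.5,"y":-5,"z":0,"twist":0},{"grip":0.57,"x":0,"y":-5,"z":0,"twist":0},{"grip":0.57,"x":0,"y":-5,"z":0,"twist":0},{"grip":0.57,"x":0,"y":-5,"z":0.5,"twist":0},{"grip":0.57,"x":0,"y":-5,"z":0.5,"twist":0},{"grip":0.57,"x":0,"y":-5,"z":0.5,"twist":0},{"grip":0.57,"x":0,"y":-5,"z":0.5,"twist":0},{"grip":0.57,"x":0,"y":-5,"z":0.5,"twist":0},{"grip":0.57,"x":0,"y":-4,"z":0.5,"twist":0},{"grip":0.57,"x":0,"y":-3,"z":0,"twist":0},{"grip":0.57,"x":0,"y":0,"z":0,"twist":0}]' ; python3 - <<'E'
from h import *
delta(-27.5,-60,.0155)
cv2.imwrite("pics/w8.png",cams.snapshot("wrist")["frame"])
cv2.imwrite("pics/s8.png",cv2.resize(cams.snapshot('scene')['frame'][200:360,220:420],None,fx=4,fy=3.7))
E
```

```text
t: 14.35
tcp_pos: [0.5354, 0.0168, 0.0347]
ee_rot: [-1.158, 1.571, -2.844]
wrist_force: [-0.3, 0.4, -0.7]
width: 0.0197
t 14.35 tip feeder [-16.9 -60.3] tipz 0.0157 shift tool [  0.2 -10.6  -0.3] twist 0.001 tilt 0.01 F [-0.3  0.4 -0.7] w 0.0197
```

View pics/w8.png

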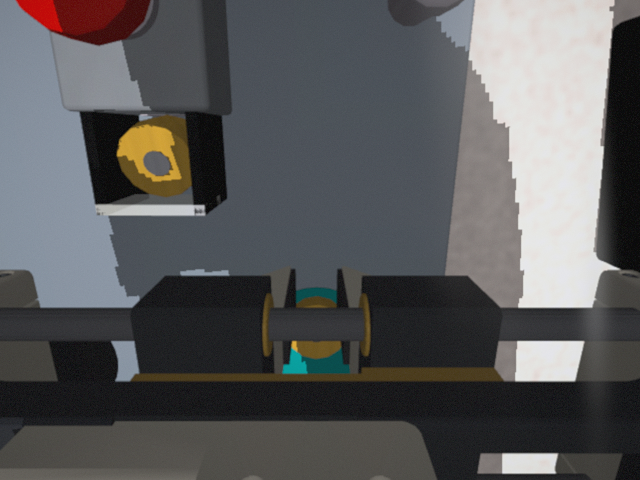

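View pics/s8.png

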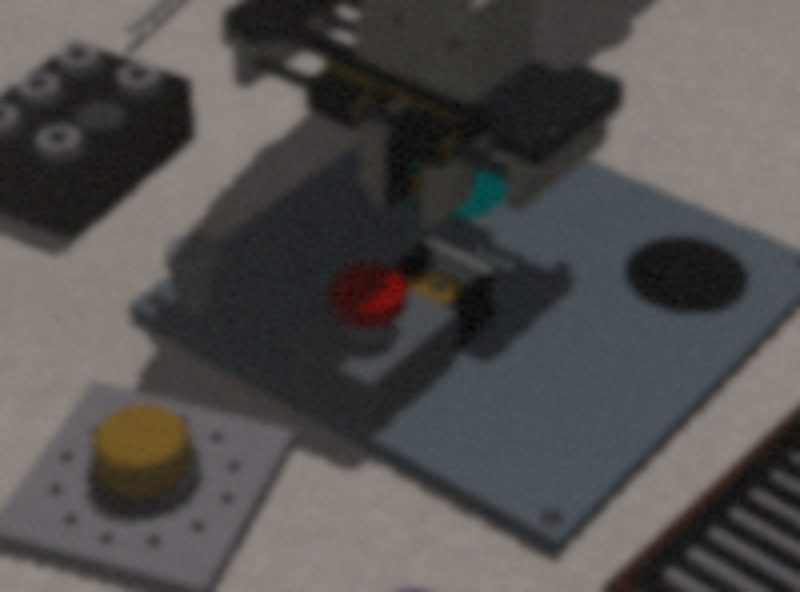

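```bash
python3 -m creep '[{"grip":0.57,"x":0,"y":-3,"z":0,"twist":0},{"grip":0.57,"x":0,"y":-4,"z":0,"twist":0},{"grip":0.57,"x":0,"y":-2.5,"z":0,"twist":0},{"grip":0.57,"x":0,"y":-1,"z":0,"twist":0},{"grip":0.57,"x":0,"y":0,"z":0,"twist":0},{"grip":0.57,"x":0,"y":0,"z":0,"twist":0}]' ; python3 - <<'E'
from h import *
delta(-27.5,-60,.0155)
E
```

```text
t: 15.2
tcp_pos: [0.5251, 0.018, 0.0347]
ee_rot: [-1.139, 1.571, -2.825]
wrist_force: [-0.7, 0.4, -0.2]
width: 0.0201
t 15.2 tip feeder [-27.2 -60.3] tipz 0.0157 shift tool [ 0.2 -0.3 -0.3] twist 0.001 tilt 0.01 F [-0.7  0.4 -0.2] w 0.0201
```

```bash
python3 -m creep '[{"grip":0.57,"x":0,"y":5,"z":0,"twist":0},{"grip":0.57,"x":0,"y":7,"z":0,"twist":0},{"grip":0.57,"x":-20,"y":0,"z":0,"twist":0},{"grip":0.57,"x":-35,"y":0,"z":0,"twist":0},{"grip":0.57,"x":-45,"y":0,"z":0,"twist":0},{"grip":0.57,"x":0,"y":-40,"z":0,"twist":0},{"grip":0.57,"x":0,"y":-45,"z":0,"twist":0},{"grip":0.57,"x":0,"y":-40,"z":0,"twist":0},{"grip":0.57,"x":0,"y":0,"z":0,"twist":0},{"grip":0.57,"x":0,"y":0,"z":0,"twist":0}]' ; python3 - <<'E'
from h import *
delta(-27.5,-60,.0155)
st=robot.state(); s=cams.snapshot("wrist"); T=wristT(s,st); f=s["frame"]
hsv=cv2.cvtColor(f,cv2.COLOR_BGR2HSV);H,S,V=cv2.split(hsv)
for b in blobs((H>12)&(H<28)&(S>110)&(V>50),100): print(b,(wf(ray(s,b[0],.022,T))*1000).round(1))
# fill teal+brass union for spot
for b in blobs((H>80)&(H<98)&(S>140),100): 
    x,y,w,h=b[2]; print("teal",b,(wf(ray(s,(x+w/2-.5,y+h/2-.5),.012,T))*1000).round(1))
cv2.imwrite("pics/w9.png",f)
E
```

```text
t: 16.45
tcp_pos: [0.4142, 0.031, 0.1351]
ee_rot: [1.825, 1.569, 0.139]
wrist_force: [1.1, -0.4, 0.2]
width: 0.0196
t 16.45 tip feeder [-138.9  -60.1] tipz 0.1161 shift tool [100.8 111.2  -0. ] twist 0.001 tilt 0.09 F [ 1.1 -0.4  0.2] w 0.0196
([316.1, 102.4], 1317, [295, 80, 43, 46]) [-48.  -60.1]
([266.2, 325.1], 438, [262, 293, 12, 63]) [-215.1  -20.6]
([365.5, 325.2], 436, [359, 293, 12, 63]) [-215.1  -99.5]
([343.2, 375.4], 3350, [132, 367, 370, 14]) [-262.   -82.8]
teal ([308.0, 103.3], 3341, [274, 58, 80, 90]) [-47.4 -58.3]
```

View pics/w9.png

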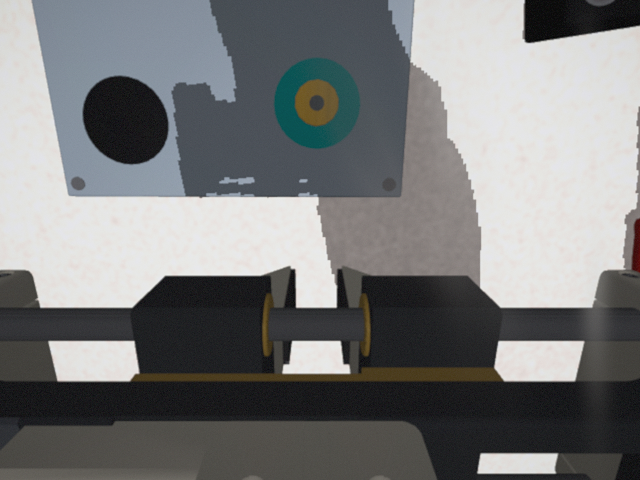

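The spacer at (316,102) is centred on the teal spot (about 317,103), roughly 1 mm off. One last look at the plunger and surroundings before I hand in.

```bash
python3 - <<'E'
from h import *
cv2.imwrite("pics/s10.png",cams.snapshot('scene')['frame'])
E
```

```text
(no output)
```

View pics/s10.png

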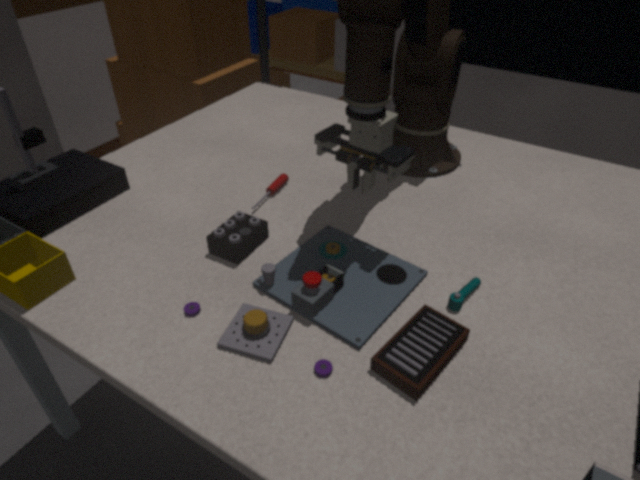

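The plunger is up at (312,279), the spacer is on the teal spot at (332,249), and everything else is where it was. Handing in.

```bash
python3 -c "
from station import robot
print(robot.sign_off(), robot.state()['t'])"
```

```text
the job is handed in; nothing more can be done
the job is handed in; nothing more can be done
```

The job is done and handed in after about 17 s of the 53 s allowed; signing off reports no verdict.

- **Press:** I pressed the plunger once with the fingers closed, until it stopped at 56 mm above the table, with the wrist force peaking at 23 N in my readings. One spacer came out at the expected place.
- **Push:** I moved the spacer about 60 mm sideways between the open fingers without gripping it. Then I pushed it about 50 mm toward -x with two fingertips 20 mm apart.
- **Last checks:**
  - The wrist camera put the spacer at (-48.0, -60.1) mm in the feeder's frame and lying flat.
  - The teal spot measured (-47.4, -58.3) mm, but that blob was cut off on one side. By eye in the same picture the spacer is within about 1 mm of the spot's centre; the limit is 15 mm.
  - The plunger is up, spacers are still showing in the magazine, and the surrounding items look unmoved.
  - The arm is well clear of everything.
- **Disagreement:** A mid-job scene-camera reading put the spacer 5 to 10 mm from where I expected it. The gripper probably hid part of it, and the closer wrist pictures did not show that offset.

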